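# Close the filter hatch and tuck it under its lip

### The arm

A 6-joint arm with a two-finger parallel gripper is mounted at the origin on the work surface. World frame = base frame: x ahead of the robot, y to its left, z up, the work surface at z = 0. Lengths are in m, angles in rad, forces in N, time in s.
With the tool pointing down it reaches from about 0.275 to 0.85 m from the base axis. Payload 5.2 kg.
Tool frame: the origin (TCP) lies between the finger pads; the fingertips stand 8 mm ahead of it and the grasp point (between the pads) lies 11 mm behind it; z points along the fingers, y is the line along which they close (so a half turn about z gives the same grasp; the last joint's range is limited). The gripper opens to 85 mm and grips with 20 to 120 N. Pads are 22 mm wide; open, the fingers measure 114 mm over their backs; the gripper's body (76 mm by 85 mm) begins 54 mm behind the grasp point. The pads swing forward as they close: fully open they stand 13 mm farther back than shut.
Start: joints at [0.959, 0.259, 1.535, -0, 1.348, -0.203], TCP at [0.219, 0.505, 0.239] pointing down, gripper open.
Joint ranges: [-3.14, 3.14], [-0.91, 2.08], [0.19, 2.58], [-1.22, 4.36], [0.22, 2.71], [-3.12, 3.12]. Speed limits (rad/s): [2.57, 2.57, 3.14, 3.14, 3.14, 3.14].

### API

Orientations are given as a unit quaternion [x, y, z, w].
In Python, from workcell import sense, capture, calibration, sign_off, recognise, outline_of, pinpoint gives the robot as it stands.
- The arm moves only by the tool apply_moves, never from a script. Its argument "increments" is a list of rows, each an object with "gripper": the closure in counts, from 0 (fully open) to 255 (shut); "translation": the shift along the world's x, y, z in m, a list of three; "turn": the turn, a rotation vector about the world's x, y, z in rad, a list of three. A call has 1 to 8 rows; each row shifts and turns the commanded pose from where the row before left it; what a row does not reach is not made up. A row lasts 1/8 s, in which the tool goes at most 62.5 mm and 10.7 degrees, less where a joint would pass 70% of its speed; a pose out of reach is approached as far as the arm can. A call with a gripper value outside its range is refused whole. The fingers move at their own pace and stop on an object; "squeeze" is the grip in N (left out, the last holds). Time passes only in rows, so rows that do not move let the fingers close. It gives the time, the measured TCP pose, the force, the opening and the grip force at its end, in the units of the state.
- sense(): the state, without advancing time (a new reading comes with each control period).
- capture(name): name is "scene" or "side" or "wrist"; returns the picture (420x560x3 uint8, blue, green, red); there is no depth.
- calibration(name): a dict with "fx", "fy", "cx", "cy" (pixels), "R" (3x3) and "t" (3): a world point X has camera coordinates R X + t; the wrist camera has in their place "hand_eye" (4x4, takes a point from camera to tool coordinates, whose origin is the TCP and whose axes are the flange's). Camera axes: x right, y down, z forward; pixel columns grow to the right and rows downward; lengths in m; the calibration is good to about 2 mm. A picture is of the moment at which its call begins: read the wrist's pose just before it. calibration takes no time and is no camera call.
- sign_off(): hands the job in; it is judged then, once.
Trained networks look in the newest picture that a camera, given by its name, has taken for a name from the list of things; names that differ only in an ending like _2 or _b are one class to them, and where a whole thing is asked for, a point or a joint stands for the part that bears it (a point fixed in the world has none). Each returns a list of dicts, best first, with "p" (0 to 1); they miss things now and then, are a little off and sometimes report something else, mostly with a low value. They report only what shows in the picture. A call takes as long as a camera call.
- recognise(name, camera): "bbox" ([left, top, right, bottom] in pixels, round what is visible of it).
- outline_of(name, camera): "region" (420x560 bool, what is visible of it) and "bbox" ([left, top, right, bottom] in pixels, round what is visible of it).
- pinpoint(name, camera): "at" ([column, row] in pixels: a listed point, or the origin of a listed thing).
The state is a dict: "time_s": time; "q": joint angles; "joint_velocities": joint speeds; "tau": joint torques, N m; "tool_pos": TCP position; "tcp_rot": TCP orientation; "ft_force": force on the tool from outside, world axes, zero at the start; "ft_torque": the same for the moment, N m; "grip_width": opening from 0.0 (shut) to 1.0 (fully open); "gripper_force": force on a finger pad.
Only numpy, scipy, OpenCV 4.12 (cv2) and the standard library are available. Lean on these libraries where they do the work, as an engineer would, in place of code of your own. Each camera call takes 0.05 s, during which the arm holds its last target. There are 200 camera calls.

### The job

Close the orange hatch of the fume-filter box: with the fingertips fold it down flat over the filter, then, keeping it down because its hinge is springy, push its white thumb bar towards the black lip until the hatch's free edge is tucked at least a centimetre beneath the lip and stays shut by itself. Only press and push: do not bend the hatch back open, and leave everything else on the bench and on the box where it stands, neither lifted nor shoved. Finish with the hand clear.

Things in the scene. Friction and masses are not known exactly. Their poses are not given: they have to be found in the camera images.
- filter_box: Off-white fume-filter box, fixed to the bench, 260 (x) x 220 (y) x 100 mm (z, top of its grey deck), with a filter opening in the deck. Origin: centre of the underside, on the bench. Its own +x points level from the hinge towards the lip, z up. In its frame the hinge axis is at x = -75 mm, z = 104.5 mm, parallel to y. Small things stand on the deck 88 mm either side of the centre line.
- hatch_fold (a joint): Angle of the orange hatch about its hinge, rad: 0 = folded down flat (stop), positive = raised; range 0 to 1.7. The raised free edge leans towards the lip, its outer face (with the thumb bar) looks up and back towards the hinge side. The hinge is springy: let go when flat but not tucked, the hatch springs back up to about 0.5 to 0.6 rad. It takes about 2 to 3 N, 65 mm from the hinge, to fold it down. Starts at 0.75 to 1.25 rad.
- hatch_slide (a joint): How far the hatch plate is slid out along its own plane, away from the hinge (towards the lip when folded), m: 0 = drawn in (as it starts), 0.024 = stop. Stays where it is left; about 2 N of friction. Flat and drawn in, the free edge is 8 mm short of the lip's mouth, so at 0.018 it is 10 mm beneath the lip.
- thumb_bar (a point): Middle of the pushing face of the white thumb bar on the hatch's outer face. The bar is 70 mm wide along y and stands 8 mm proud of the plate; the face towards the hinge is square to the plate, the side towards the lip is a ramp. The face is 98 mm from the hinge axis when drawn in, this point 6.5 mm above the mid-plane of the plate. The smooth plate between hinge and bar is free for fingertips.
- free_edge (a point): Middle of the hatch's free edge (mid-thickness), 135 mm from the hinge axis when drawn in. The plate is 120 mm wide (y), 5 mm thick, its mid-plane passes through the hinge axis; flat, its top face is 107 mm above the bench and its underside 2 mm above the deck.
- lip_mouth (a point): Middle of the lower edge of the fixed black lip's mouth, in the box's frame at x = 68, y = 0, z = 112 mm. The lip is a ledge 110 mm wide (y) and 30 mm deep with a yellow stripe on top, highest point 121 mm above the bench; its underside leaves 5 mm above the flat hatch, and a sloped lead-in reaches 7 mm towards the hinge. A hatch slid out before it is flat lands on top of the lip.
- brass_nozzle: Leave alone: small brass nozzle, 22 mm across and 34 mm tall, standing on the box's deck on its +y side, about 88 mm from the centre line. Origin: centre of its underside.
- tip_pot: Leave alone: small clear pot with red cap, 28 mm across and 34 mm tall, standing on the box's deck on its -y side, about 88 mm from the centre line. Origin: centre of its underside.
- wire_spool: Leave alone: copper-coloured wire spool lying flat, 100 mm across and 45 mm tall, beside the box on its +y side. Origin: centre of its underside.
- screwdriver: Leave alone: red-handled screwdriver, 180 mm long, lying beside the box on its -y side. Origin: centre of its underside, midway along.
- mug: Leave alone: white mug, 76 mm across, 90 mm tall. Origin: centre of its underside.
- screw_tray: Leave alone: open blue tray, 100 x 80 x 35 mm. Origin: centre of its underside.
- spray_can: Leave alone: spray can, 60 mm across, 150 mm tall. Origin: centre of its underside.
- tape_reel: Leave alone: green tape reel (a ring) lying flat, 90 mm across, 24 mm tall. Origin: centre of its underside.

How it is judged:
On the way:
1. the hatch is folded down (within 0.08 rad of flat) with its edge not yet under the lip (slid out less than 10 mm) (value of joint hatch_fold below 0.08 rad and value of joint hatch_slide below 0.01 m), for 0.04 s.
At the end, for the whole second after the job is handed in: The hatch lies within 0.06 rad of flat, at rest, with its free edge at least 10 mm beneath the lip (slid out more than 18 mm) and held there by the lip alone (value of joint hatch_fold below 0.06 rad and value of joint hatch_slide above 0.018 m and x of free_edge in the frame of filter_box above 0.078 m and z of free_edge in the frame of lip_mouth below 0 m and velocity of joint hatch_fold between -0.05 and 0.05 rad/s and velocity of joint hatch_slide between -0.05 and 0.05 m/s); the robot touches nothing.
It fails at once if the hatch is bent back open (past 1.5 rad) (value of joint hatch_fold above 1.5 rad).
It fails at once if another thing is moved more than 25 mm (distance of any of brass_nozzle, tip_pot, wire_spool, screwdriver, mug, screw_tray, spray_can, tape_reel from where it was at the start of the episode above 0.025 m).
It fails at once if another thing is lifted more than 12 mm (height (world z) of any of brass_nozzle, tip_pot above 0.112 m or height (world z) of any of wire_spool, screwdriver, mug, screw_tray, spray_can, tape_reel above 0.012 m).
It fails at once if a standing thing is tipped over (angle between any of brass_nozzle, tip_pot, wire_spool, mug, screw_tray, spray_can, tape_reel's own z axis and vertical above 0.5 rad).
It also fails if it takes over 38 s, if anything falls off the work surface, if the arm or the gripper's body presses on something with over 40 N, if the wrist force passes 120 N, or if a joint passes its speed limit or range.

## Working session

There is one attempt and no reset: what is moved stays moved. The work goes in short steps, Python scripts to look and compute and a tool call to move; the robot and the scene stay as the last step left them, time stands still between calls to the robot, and variables do not carry over. Pictures are saved under pics/ and viewed, at most 10 in all, crops included, and the job is handed in when it is done.

Besides the shell and the picture viewer there is one more tool, called as name(argument=value, ...) on one line, values as JSON. apply_moves: Moves the arm, as the interface text tells. Its arguments: {"type":"object","properties":{"increments":{"type":"array"},"squeeze":{"type":"number"}},"required":["increments"]}

```bash
mkdir -p pics; cat > h.py <<'E'
import numpy as np, cv2
from workcell import *
def ray(cam,px):
    c=calibration(cam); R=np.array(c["R"]);t=np.array(c["t"])
    d=R.T@np.array([(px[0]-c["cx"])/c["fx"],(px[1]-c["cy"])/c["fy"],1.]); return -R.T@t,d
def atz(cam,px,z):
    o,d=ray(cam,px); return o+d*(z-o[2])/d[2]
def tri(a,b):
    A=np.zeros((3,3));v=np.zeros(3);
    for o,d in (a,b):
        d=d/np.linalg.norm(d);P=np.eye(3)-np.outer(d,d);A+=P;v+=P@o
    return np.linalg.solve(A,v)
def proj(cam,X):
    c=calibration(cam);p=np.array(c["R"])@X+np.array(c["t"]);return [c["fx"]*p[0]/p[2]+c["cx"],c["fy"]*p[1]/p[2]+c["cy"]]
E
python3 - <<'E'
from h import *
np.set_printoptions(precision=3,suppress=True)
ims=[capture(c) for c in("scene","side")]
cv2.imwrite("pics/a.png",ims[0]);cv2.imwrite("pics/b.png",ims[1])
for n,z in [("filter_box",0),("lip_mouth",.112),("thumb_bar",None),("free_edge",None),("brass_nozzle",.1),("tip_pot",.1),("wire_spool",0),("mug",0),("spray_can",0)]:
    r={}
    for c in("scene","side"):
        p=pinpoint(n,c)
        if p: r[c]=ray(c,p[0]["at"]); print(n,c,np.array(p[0]["at"]),round(p[0]["p"],2),atz(c,p[0]["at"],z) if z is not None else "")
    if len(r)==2: print("   tri",tri(r["scene"],r["side"]))
print(sense())
E
```

```text
filter_box scene [286.8 258.2] 0.78 [0.592 0.118 0.   ]
filter_box side [290.8 213.4] 0.59 [0.6   0.115 0.   ]
   tri [0.597 0.117 0.   ]
lip_mouth scene [275.3 241.8] 0.74 [0.646 0.14  0.112]
thumb_bar scene [289.8 201.4] 0.77 
thumb_bar side [305.1 362.5] 0.74 
   tri [ 0.441 -0.298 -0.158]
free_edge scene [285.2 194.6] 0.68 
free_edge side [285.4 158.7] 0.86 
   tri [0.585 0.101 0.22 ]
brass_nozzle scene [315.9 237.8] 0.41 [0.538 0.178 0.1  ]
brass_nozzle side [279.3 171.4] 0.56 [0.582 0.235 0.1  ]
   tri [0.567 0.199 0.127]
tip_pot scene [253.  227.6] 0.44 [0.66  0.047 0.1  ]
tip_pot side [313.7 197. ] 0.49 [0.664 0.052 0.1  ]
   tri [0.662 0.049 0.102]
wire_spool scene [345.9 263. ] 0.8 [0.46  0.227 0.   ]
wire_spool side [247.2 194.6] 0.52 [0.465 0.262 0.   ]
   tri [0.467 0.237 0.014]
mug scene [407.  343.6] 0.72 [0.511 0.509 0.   ]
mug side [250.2 158.8] 0.86 [0.507 0.532 0.   ]
   tri [0.51  0.512 0.008]
spray_can scene [245.3 149.5] 0.81 [ 0.387 -0.482  0.   ]
spray_can side [241.8 371.3] 0.85 [ 0.373 -0.485  0.   ]
   tri [ 0.378 -0.486 -0.003]
{'time_s': 1.0, 'q': array([ 0.959,  0.259,  1.535, -0.   ,  1.348, -0.203]), 'joint_velocities': array([-0.001,  0.001, -0.   , -0.   ,  0.   ,  0.001]), 'tau': array([  0.001, -44.593, -29.09 ,  -0.   ,   0.001,  -0.   ]), 'tool_pos': array([0.219, 0.505, 0.239]), 'tcp_rot': array([ 0.203,  0.979, -0.   ,  0.   ]), 'ft_force': array([-0.319,  0.104, -0.724]), 'ft_torque': array([-0.016, -0.024,  0.038]), 'gripper_force': 0.0, 'grip_width': 1.0026477044439281}
```

View pics/a.png

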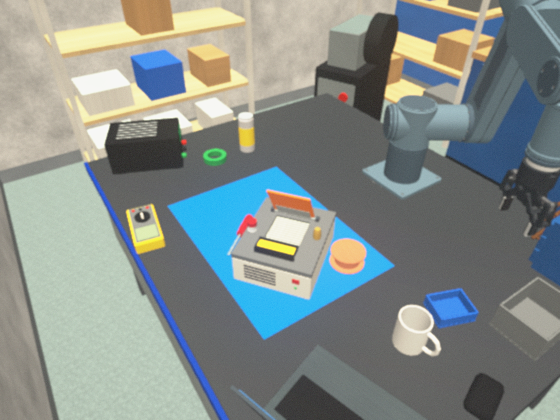

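View pics/b.png

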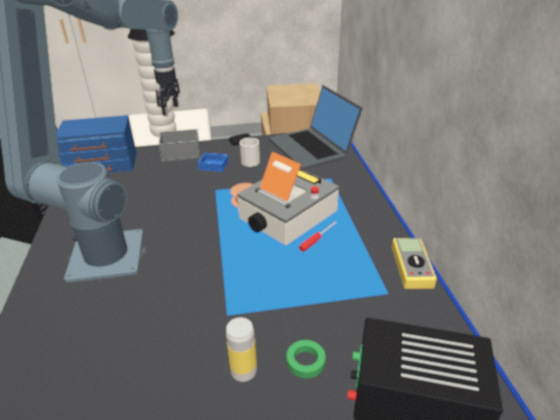

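The scene view shows the box at about (285,245), with the lip stripe at (277,247) facing the camera and the raised hatch at (290,203). The side view shows the hatch at (282,178), its white bar at (283,165) and the lip behind it at (307,177). Box +x is at a world yaw of about 40°, and the triangulated free edge gives a fold of about 1.1 rad. I'll go above it for a close look.

apply_moves(increments=[{"gripper": 255,"translation": [0.02,-0.03,0.03],"turn": [0,0,-0.17]},{"gripper": 255,"translation": [0.025,-0.04,0.03],"turn": [0,0,-0.17]},{"gripper": 255,"translation": [0.025,-0.045,0.03],"turn": [0,0,-0.17]},{"gripper": 255,"translation": [0.025,-0.045,0.02],"turn": [0,0,-0.17]},{"gripper": 255,"translation": [0.025,-0.045,0.02],"turn": [0,0,-0.17]},{"gripper": 255,"translation": [0.025,-0.045,0.02],"turn": [0,0,-0.17]},{"gripper": 255,"translation": [0.025,-0.045,0.01],"turn": [0,0,-0.17]},{"gripper": 255,"translation": [0.025,-0.045,0],"turn": [0,0,-0.17]}])

```text
time_s: 2.0
tool_pos: [0.4145, 0.1632, 0.4005]
tcp_rot: [0.775, 0.632, 0.001, 0.001]
ft_force: [0.8, 0.3, -0.2]
grip_width: 0.004
gripper_force: 0.0
```

apply_moves(increments=[{"gripper": 255,"translation": [0.025,-0.045,0],"turn": [0,0,-0.17]},{"gripper": 255,"translation": [0.025,-0.045,0],"turn": [0,0,-0.17]},{"gripper": 255,"translation": [0.025,-0.045,0],"turn": [0,0,-0.17]},{"gripper": 255,"translation": [0.01,0,0],"turn": [0,0,-0.08]},{"gripper": 255,"translation": [0,0,0],"turn": [0,0,0]}])

```text
time_s: 2.62
tool_pos: [0.499, 0.029, 0.3988]
tcp_rot: [0.924, 0.381, -0.0, -0.0]
ft_force: [0.3, -0.4, -0.3]
grip_width: 0.004
gripper_force: 0.0
```

```bash
cat >> h.py <<'E'
from scipy.spatial.transform import Rotation as Ro
def wcal():
    s=sense();H=np.array(calibration("wrist")["hand_eye"]);T=np.eye(4);T[:3,:3]=Ro.from_quat(s["tcp_rot"]).as_matrix();T[:3,3]=s["tool_pos"];return T@H
def wray(px,W):
    c=calibration("wrist");d=np.array([(px[0]-c["cx"])/c["fx"],(px[1]-c["cy"])/c["fy"],1.]);return W[:3,3],W[:3,:3]@d
def watz(px,W,z):
    o,d=wray(px,W);return o+d*(z-o[2])/d[2]
E
python3 - <<'E'
from h import *
np.set_printoptions(precision=3,suppress=True)
s=sense();W=wcal();cv2.imwrite("pics/c.png",capture("wrist"));np.save("W.npy",W)
print(s["tool_pos"],s["q"],s["time_s"],calibration("wrist")["hand_eye"],s["grip_width"])
for n,z in [("filter_box",0),("lip_mouth",.112),("thumb_bar",.19),("free_edge",.22),("brass_nozzle",.1),("tip_pot",.1)]:
    p=pinpoint(n,"wrist")
    if p: print(n,np.array(p[0]["at"]),round(p[0]["p"],2),watz(p[0]["at"],W,z))
E
```

```text
[0.499 0.029 0.399] [-0.166  0.108  1.341  0.     1.694  0.623] 2.625 [[ 0.    -0.949 -0.317  0.081]
 [ 1.     0.     0.001  0.   ]
 [-0.001 -0.317  0.949 -0.134]
 [ 0.     0.     0.     1.   ]] 0.0040929564288225365
filter_box [285.1  61.3] 0.96 [0.594 0.107 0.   ]
thumb_bar [279.   89.3] 0.59 [0.561 0.086 0.19 ]
free_edge [282.1  54.3] 0.96 [0.581 0.103 0.22 ]
brass_nozzle [155.8  77.4] 0.73 [0.473 0.194 0.1  ]
tip_pot [369.   43.8] 0.68 [0.665 0.05  0.1  ]
```

View pics/c.png

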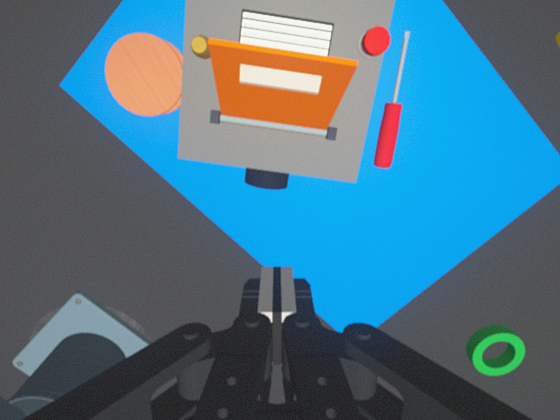

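The wrist view shows the deck's back corners at (178,158) and (356,183), the hinge brackets at (215,117) and (332,133), and the hatch's free edge from (209,41) to (356,65). The nozzle is at (200,44), the pot cap at (376,40) and the bar at (280,79).

```bash
python3 - <<'E'
from h import *
np.set_printoptions(precision=4,suppress=True)
W=np.load("W.npy")
a=watz((178,158),W,.1);b=watz((356,183),W,.1);h1=watz((215,117),W,.107);h2=watz((332,133),W,.107)
print(a,b,np.linalg.norm(a-b),h1,h2,np.linalg.norm(h1-h2))
for u,v in((a,b),(h1,h2)):
    d=u-v;print(np.arctan2(d[1],d[0])-np.pi/2)
d=a-b;yaw=np.arctan2(d[1],d[0])-np.pi/2
ex=np.array([np.cos(yaw),np.sin(yaw),0]);c=(a+b)/2+.13*ex;c[2]=0;print("centre",c,"by hinge",(h1+h2)/2+.075*ex)
f=c-.075*ex; 
def e(px):
    o,dd=wray(px,W);n=np.array([-ex[1],ex[0],0])
    # free edge end at y=+-.06
    for s in(.06,-.06):
        P=c+n*s;k=((P-o)@n)/(dd@n);X=o+k*dd;r=X-f;print(s,X,np.hypot(r@ex,X[2]-.1045),np.arctan2(X[2]-.1045,r@ex))
e((209,41));e((356,63))
E
```

```text
[0.42   0.1177 0.1   ] [ 0.5514 -0.0584  0.1   ] 0.21967442154098454 [0.4886 0.1174 0.107 ] [0.5712 0.0088 0.107 ] 0.13643265744991528
0.6410024130091645
0.6501487190591027
centre [0.5899 0.1074 0.    ] by hinge [0.59  0.108 0.107]
0.06 [0.5471 0.1503 0.2248] 0.13740230255841276 1.0670671937533731
-0.06 [0.5677 0.016  0.8679] 0.7633876470515583 1.5675063434296073
0.06 [0.4983 0.1139 0.8321] 0.727648754232858 1.5633135808239842
-0.06 [0.6207 0.0555 0.2086] 0.12468972033277446 0.9882369121646221
```

Box pose: centre (0.590, 0.1075), yaw 0.645, hatch at about 1.03 rad. The edge length comes out right and the two fixes of the centre agree. I'll go in behind the hatch.

apply_moves(increments=[{"gripper": 255,"translation": [0.008,0.008,-0.05],"turn": [0,0,-0.07]},{"gripper": 255,"translation": [0.008,0.008,-0.05],"turn": [0,0,-0.067]},{"gripper": 255,"translation": [0.008,0.008,-0.05],"turn": [0,0,0]},{"gripper": 255,"translation": [0.007,0.009,-0.049],"turn": [0,0,0]},{"gripper": 255,"translation": [0.009,0.007,-0.011],"turn": [0,0,0]},{"gripper": 255,"translation": [0.009,0.007,-0.011],"turn": [0,0,0]},{"gripper": 255,"translation": [0,0,0],"turn": [0,0,0]}])

```text
time_s: 3.85
tool_pos: [0.5489, 0.0771, 0.1792]
tcp_rot: [0.948, 0.318, 0.001, 0.0]
ft_force: [-0.2, 0.0, 0.1]
grip_width: -0.002
gripper_force: 0.0
```

```bash
python3 - <<'E'
from h import *
s=sense();cv2.imwrite("pics/d.png",capture("wrist"));print(s["tool_pos"],s["q"],s["ft_force"])
E
```

```text
[0.54894327 0.07709855 0.17920905] [-6.16940706e-02  3.12463275e-01  1.61420639e+00 -9.45318777e-06
  1.21310618e+00  8.62395787e-01] [-0.24074964  0.03196599  0.13741976]
```

View pics/d.png

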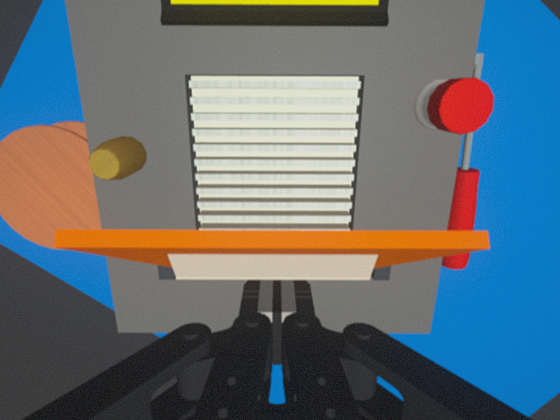

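The view shows the fingertips at (277,290), centred just on the hinge side of the hatch (free edge spans 55–490 at row 240), with the nozzle and pot well clear. Folding along the arc now.

apply_moves(increments=[{"gripper": 255,"translation": [0.0075,0.0055,-0.008],"turn": [0,0,0]},{"gripper": 255,"translation": [0.0075,0.006,-0.009],"turn": [0,0,0]},{"gripper": 255,"translation": [0.0055,0.004,-0.011],"turn": [0,0,0]},{"gripper": 255,"translation": [0.0055,0.0045,-0.011],"turn": [0,0,0]},{"gripper": 255,"translation": [0.003,0.002,-0.011],"turn": [0,0,0]},{"gripper": 255,"translation": [0.001,0.001,-0.011],"turn": [0,0,0]},{"gripper": 255,"translation": [0,0,0],"turn": [0,0,0]}])

```text
time_s: 4.78
tool_pos: [0.5769, 0.0998, 0.116]
tcp_rot: [0.948, 0.317, -0.001, -0.0]
ft_force: [-1.2, -0.6, 0.5]
grip_width: -0.001
gripper_force: 0.5
```

```bash
python3 - <<'E'
from h import *
s=sense();cv2.imwrite("pics/e.png",capture("wrist"));print(s["tool_pos"],s["ft_force"])
E
```

```text
[0.5769307  0.09980658 0.11604723] [-1.21118871 -0.58304089  0.50168749]
```

View pics/e.png

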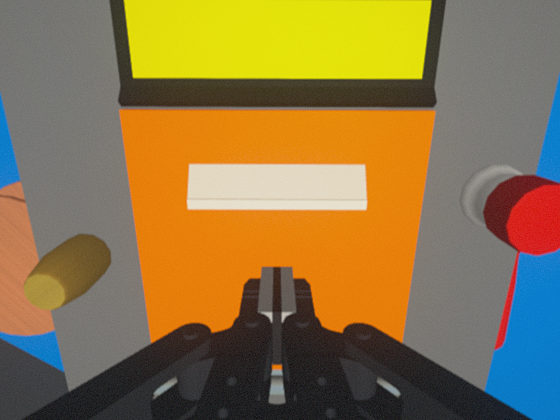

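The hatch is now almost flat: bar face at row 205, free edge at row 108 just before the lip, fingertips at row 268. I'll press a little more, reading the force.

apply_moves(increments=[{"gripper": 255,"translation": [0,0,-0.002],"turn": [0,0,0]},{"gripper": 255,"translation": [0,0,-0.001],"turn": [0,0,0]},{"gripper": 255,"translation": [0,0,0],"turn": [0,0,0]}])

```text
time_s: 5.2
tool_pos: [0.5773, 0.0998, 0.1148]
tcp_rot: [0.948, 0.317, -0.0, -0.0]
ft_force: [-2.1, 0.9, 5.0]
grip_width: -0.001
gripper_force: 2.1
```

```bash
cat > look.py <<'E'
from h import *
np.set_printoptions(precision=4,suppress=True)
c=np.array([.59,.1075]);ex=np.array([np.cos(.645),np.sin(.645)])
s=sense();W=wcal();im=capture("wrist");import sys
if len(sys.argv)>1: cv2.imwrite(sys.argv[1],im)
print(s["time_s"],s["tool_pos"],s["ft_force"],"tcp box x",(s["tool_pos"][:2]-c)@ex)
r=outline_of("thumb_bar","wrist")
for n,z in(("thumb_bar",.111),("free_edge",.1045)):
    p=pinpoint(n,"wrist")
    if p: print(n,p[0]["at"],p[0]["p"],"box x",(watz(p[0]["at"],W,z)[:2]-c)@ex)
m=((im.min(2)>170)).astype(np.uint8);m[260:]=0;m[:,:150]=0;m[:,400:]=0
ys=np.where(m.sum(1)>80)[0]
if len(ys): print("white rows",ys.min(),ys.max(),(watz((277,ys.max()),W,.107)[:2]-c)@ex,"slide",(watz((277,ys.max()),W,.107)[:2]-c)@ex-.023)
E
python3 look.py
```

```text
5.2 [0.5773 0.0998 0.1148] [-2.1488  0.8844  4.9744] tcp box x -0.014817561733727965
thumb_bar [276.4, 208.3] 0.96 box x 0.02227459679501589
free_edge [274.3, 109.4] 0.6 box x 0.06040261304764102
white rows 165 208 0.021128627570565637 slide -0.0018713724294343627
```

Flat, with about 5 N of pressure and a slide of about 0. Now I'll push towards the lip.

apply_moves(increments=[{"gripper": 255,"translation": [0.0048,0.0036,-0.0005],"turn": [0,0,0]},{"gripper": 255,"translation": [0.0048,0.0036,0],"turn": [0,0,0]},{"gripper": 255,"translation": [0.0048,0.0036,0],"turn": [0,0,0]},{"gripper": 255,"translation": [0.0048,0.0036,0],"turn": [0,0,0]},{"gripper": 255,"translation": [0.0048,0.0036,0],"turn": [0,0,0]},{"gripper": 255,"translation": [0.0048,0.0036,0],"turn": [0,0,0]},{"gripper": 255,"translation": [0,0,0],"turn": [0,0,0]}])

```text
time_s: 6.28
tool_pos: [0.607, 0.121, 0.1143]
tcp_rot: [0.948, 0.317, 0.0, 0.0]
ft_force: [-1.4, -0.6, 5.5]
grip_width: 0.002
gripper_force: 2.8
```

```bash
python3 look.py pics/f.png
```

```text
6.275 [0.607  0.121  0.1143] [-1.3798 -0.5606  5.5283] tcp box x 0.021668583270088873
thumb_bar [274.3, 236.9] 0.82 box x 0.04649984604721377
white rows 208 238 0.044360622476069055 slide 0.021360622476069055
```

View pics/f.png

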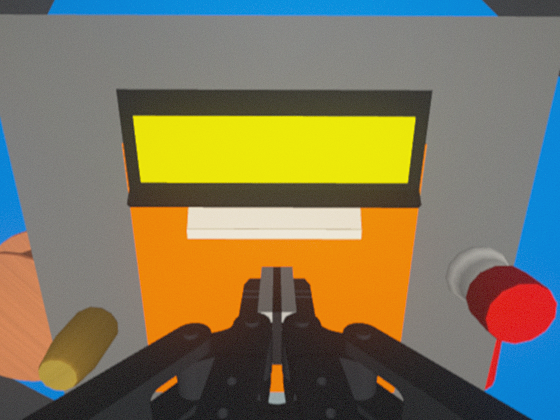

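The bar face is now at row 238, right before the lip, and orange shows beside the lip at (124,150), so the edge is tucked. The fingers dragged the plate, and the slide is about 21–23 mm. I'll push on to the bar to make sure.

apply_moves(increments=[{"gripper": 255,"translation": [0.0032,0.0024,0],"turn": [0,0,0]},{"gripper": 255,"translation": [0.0032,0.0024,0],"turn": [0,0,0]},{"gripper": 255,"translation": [0.0032,0.0024,0],"turn": [0,0,0]},{"gripper": 255,"translation": [0.0016,0.0012,0],"turn": [0,0,0]},{"gripper": 255,"translation": [0,0,0],"turn": [0,0,0]}])

```text
time_s: 7.1
tool_pos: [0.6178, 0.1291, 0.1142]
tcp_rot: [0.948, 0.317, -0.0, 0.001]
ft_force: [-2.7, -2.0, 5.8]
grip_width: 0.001
gripper_force: 2.5
```

```bash
python3 look.py
```

```text
7.1 [0.6178 0.1291 0.1142] [-2.7164 -2.0374  5.7988] tcp box x 0.03516776290206264
thumb_bar [275.7, 263.5] 0.61 box x 0.04789731598068936
white rows 241 259 0.04806652113326781 slide 0.025066521133267808
```

At the stop (about 24 mm). I'll lift straight up so the plate isn't dragged back.

apply_moves(increments=[{"gripper": 255,"translation": [0,0,0.01],"turn": [0,0,0]},{"gripper": 255,"translation": [0,0,0.03],"turn": [0,0,0]},{"gripper": 255,"translation": [-0.01,-0.008,0.05],"turn": [0,0,0]},{"gripper": 255,"translation": [-0.02,-0.015,0.05],"turn": [0,0,0]},{"gripper": 255,"translation": [-0.02,-0.015,0.03],"turn": [0,0,0]},{"gripper": 255,"translation": [0,0,0],"turn": [0,0,0]},{"gripper": 255,"translation": [0,0,0],"turn": [0,0,0]}])

```text
time_s: 8.18
tool_pos: [0.5677, 0.0919, 0.2832]
tcp_rot: [0.948, 0.317, -0.0, -0.0]
ft_force: [-0.2, 0.2, -0.5]
grip_width: 0.004
gripper_force: 0.0
```

```bash
python3 look.py pics/g.png
```

```text
8.175 [0.5677 0.0919 0.2832] [-0.2344  0.23   -0.5354] tcp box x -0.027185927863918276
thumb_bar [277.9, 103.3] 0.61 box x 0.046172581718428876
white rows 84 102 0.047097601702060794 slide 0.024097601702060795
```

View pics/g.png

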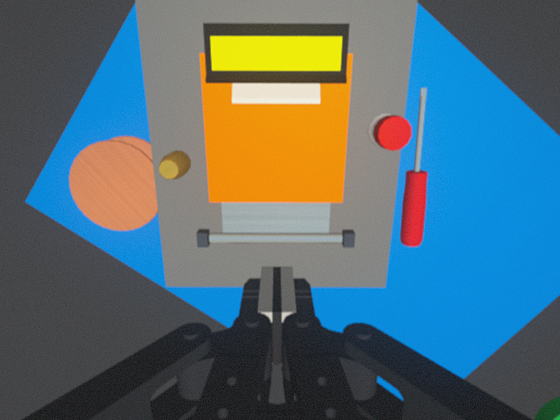

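The hatch lies flat with its free edge under the lip (orange visible beside it at (204,60)) and the bar face at row 102. That puts the slide at about 24 mm. The nozzle, pot, spool and screwdriver look undisturbed, and the hand is clear.

```bash
python3 -c "from workcell import sign_off; print(sign_off())"
```

```text
the job is handed in; nothing more can be done
None
```

The hatch is folded flat, its free edge is tucked about 16 mm under the lip (slid out about 24 mm), and it stays shut by itself with the hand clear; I've handed the job in, but no verdict came back.

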